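# Scan the panel's label, then hold the turntable's index plunger out

## Task

I am about to turn this control panel round on its turntable and need both hands for it. First read its label with the hand scanner clamped on its side beside it - squeeze the orange trigger fully in against the handle, then let it spring out again and let go of the scanner. Then take the red knob of the turntable's index plunger, pull it straight up as far as it goes and finish while still holding it there, pin clear of its hole, with the panel not turned yet and the tools and parts lying around left where they are.

Things in the scene. Friction and masses are not known exactly. Their poses are not given: they have to be found in the camera images.
- scanner: Light-grey pistol scanner clamped on its side in a fixed bench stand; origin at the table, near the middle of the dark steel foot (120 x 100 x 8 mm). Its -y, the dark flared nose with a red window, looks at the turntable; the head's top is 111 mm above the table. The dark handle (100 mm long, 34 mm deep, 30 mm high) sticks out level, roughly along -x, free above and at least 60 mm free on either side.
- squeeze (a point): Where to squeeze the scanner: midway between trigger face and back of the handle, 80 mm above the table. Frame fixed to the handle: +x along it to the scanner's head (34 mm away), -x to its free end (62 mm), y level across it (squeezing direction), z up. Back of the handle at y = +25 mm; trigger face at y = -25 mm when out, about -19 mm fully in: 50 mm across, 44 mm squeezed.
- trigger_face (a point): Middle of the pressing part of the orange trigger's front face, on the nose side of the handle. The trigger is 44 mm long, 18 mm high, hinged at its end next to the scanner's head, 32 mm from this point. Moves with the trigger; pushing along its +y (towards the handle) squeezes it.
- trigger (a joint): Angle of the scanner's trigger in rad: 0 = out (at rest), 0.20 = fully squeezed in, at its stop. A spring drives it out: at the pressing point about 2.5 N at rest and 6 N fully in.
- knob (a point): Centre of the index plunger's red knob, 114.5 mm above the table when seated; moves up with it. Knob upright, 31 mm in diameter from 7.5 mm below to 7.5 mm above this point, top 10.5 mm above, underside 17.5 mm below, neck 20 mm thick. Axes: +x level to the turntable's middle, y level, tangent to the disc, z up. Panel 37 mm away on the +x side; other sides free.
- plunger (a joint): Lift of the index plunger in m: 0 = seated, its 10 mm thick pin 12 mm deep below the hole's mouth, locking the disc; 0.016 = pulled fully up, at its stop, the pin 4 mm clear above the hole. A spring drives it down: 5 N when seated, 11 N fully up; it snaps back if let go.
- seat_hole (a point): Mouth of the hole in the turntable's disc where the plunger's pin sits, 54 mm above the table, straight below the knob; axes as the knob's. Above it a fixed steel bracket arm, 30 mm wide along y, from 56 mm outside the plunger's axis to 23 mm inside, top 85 mm above the table, carries the plunger.
- panel (a joint): Turn of the disc with the panel on it, rad, 0 at the start. Aluminium disc 280 mm in diameter, top 52 mm above the table, middle 122 mm along +x from the knob; on it a white plate 170 x 210 mm with blue ducts, breakers, contactor and terminals, up to 158 mm above the table, and an upright bar-code label at its left edge. Turns with some drag once the plunger is out.
- screwdriver_mid (a point): Middle of a screwdriver with a yellow handle lying on the table, about 200 mm long, 25 mm high. To be left alone.
- cutters_mid (a point): Side cutters with one yellow and one red handle lying on the table, at the pivot; 162 mm long, 61 mm wide, 16 mm high. To be left alone.
- contactor_mid (a point): Middle of a loose dark-grey contactor, 75 x 45 x 82 mm high. To be left alone.
- breaker_mid (a point): Middle of a loose white three-pole breaker, 80 x 54 x 74 mm high. To be left alone.
- tape_mid (a point): Middle of a roll of blue tape lying flat, 68 mm in diameter, 19 mm high. To be left alone.
- cabinet_key_mid (a point): A small steel cabinet key lying flat, 72 mm long, 12 mm high. To be left alone.

How it is judged:
By the outcome, as a careful person would: the job done as asked, in the order asked, and still so for the second after the job is handed in, while the arm keeps its last pose, push and grip.
It also fails if it takes over 42 s, if anything falls off the work surface, if the arm or the gripper's body presses on something with over 40 N, if the wrist force passes 120 N, or if a joint passes its speed limit or range.

## Robot

A 6-joint arm with a two-finger parallel gripper is mounted at the origin on the work surface. World frame = base frame: x ahead of the robot, y to its left, z up, the work surface at z = 0. Lengths are in mm, angles in rad, forces in N, time in s.
With the tool pointing down it reaches from about 250 to 725 mm from the base axis. Payload 9.7 kg.
Tool frame: the origin (TCP) lies between the finger pads; the fingertips stand 8 mm ahead of it and the grasp point (between the pads) lies 11 mm behind it; z points along the fingers, y is the line along which they close (so a half turn about z gives the same grasp; the last joint's range is limited). The gripper opens to 85 mm and grips with 20 to 120 N. Pads are 22 mm wide; open, the fingers measure 114 mm over their backs; the gripper's body (76 mm by 85 mm) begins 54 mm behind the grasp point. The pads swing forward as they close: fully open they stand 13 mm farther back than shut.
Start: joints at [-1.13, 0.087, 0.176, 1.66, 0, 1.571], TCP at [234.662, -497.424, 239.284] pointing down, gripper open.
Joint ranges: [-3.13, 3.13], [-0.85, 1.81], [-1.15, 1.24], [-2.2, 2.28], [-1.44, 1.52], [-3.14, 3.14]. Speed limits (rad/s): [2.22, 2.22, 2.57, 3.14, 3.14, 3.14].

## Interface

Orientations are given as a unit quaternion [w, x, y, z].
In Python, from bench import * gives the robot as it stands.
- The arm moves only by the tool jog_arm, never from a script. Its argument "series" is a list of rows, each a list of 3 entries, a list of its own where there are three numbers: the shift along the world's x, y, z as a fraction of full scale, then the turn, a rotation vector about the world's x, y, z as a fraction of full scale, then the opening, from 0 (shut) to 1 (fully open). A call has 1 to 5 rows; each row is the pose to reach, as a shift and turn from the pose commanded when the call began, turning the shorter way round; what a row does not reach only later rows make up. Full scale, the value 1, is 10 cm for a shift and 180 degrees for a turn. A row lasts 1/10 s, in which the tool goes at most 50 mm and 8.59 degrees, less where a joint would pass 70% of its speed; a pose out of reach is approached as far as the arm can. A call with a number of a shift or a turn outside -1 to 1 is refused whole. A call with a gripper value outside its range is refused whole. The fingers move at their own pace and stop on an object; the grip force is fixed at half the most. Time passes only in rows, so rows that repeat a pose let the fingers close. It gives the time, the measured TCP pose, the force, the opening and the grip force at its end, in the units of the state.
- state(): the state, without advancing time (a new reading comes with each control period).
- grab_frame(name): name is "scene" or "top" or "wrist"; returns a dict with "frame" (400x640x3 uint8, red, green, blue), "range_z" (400x640 float32, mm along the optical axis (not along the pixel's ray), 0 where there is no reading), "mtx" (3x3 intrinsics, pixels), "distortion" ([k1, k2, p1, p2, k3] as OpenCV has them; the pictures are not rectified), "xyz" and "orientation" of the camera in the world. Camera axes: x right, y down, z forward; pixel columns grow to the right and rows downward; lengths in mm; the calibration is good to about 2 mm. A picture is of the moment at which its call begins.
- finish_job(): hands the job in; it is judged then, once.
The state is a dict: "clock": time; "joint_pos": joint angles; "qd": joint speeds; "joint_torque": joint torques, N m; "eef_pos": TCP position; "eef_rot": TCP orientation; "ft_force": force on the tool from outside, world axes, zero at the start; "ft_torque": the same for the moment, N m; "opening": finger opening in mm; "grasp_force": force on a finger pad.
Only numpy, scipy, OpenCV 4.12 (cv2) and the standard library are available. Lean on these libraries where they do the work, as an engineer would, in place of code of your own. Each camera call takes 0.05 s, during which the arm holds its last target. There are 200 camera calls.

## Working session

There is one attempt and no reset: what is moved stays moved. The work goes in short steps, Python scripts to look and compute and a tool call to move; the robot and the scene stay as the last step left them, time stands still between calls to the robot, and variables do not carry over. Pictures are saved under pics/ and viewed, at most 10 in all, crops included, and the job is handed in when it is done.

Besides the shell and the picture viewer there is one more tool, called after ">>>" as name(argument=value, ...), one argument or row to a line, values as JSON. jog_arm: Moves the arm, as the interface text tells. Shift numbers are shares of 10 cm and turn numbers shares of 180 degrees, none past 1 either way. Its arguments: {"type":"object","properties":{"series":{"type":"array","items":{"type":"array"}}},"required":["series"]}

```bash
mkdir -p pics; cat > h.py <<'E'
from bench import *
import numpy as np, cv2
from scipy.spatial.transform import Rotation as R
def q2R(q): return R.from_quat([q[1],q[2],q[3],q[0]])
def cloud(f):
    d=f["range_z"]; h,w=d.shape
    u,v=np.meshgrid(np.arange(w),np.arange(h))
    n=cv2.undistortPoints(np.stack([u,v],-1).reshape(-1,1,2).astype(np.float64),np.array(f["mtx"]),np.array(f["distortion"])).reshape(h,w,2)
    P=np.dstack([n[...,0]*d,n[...,1]*d,d])
    return (q2R(f["orientation"]).apply(P.reshape(-1,3))+np.array(f["xyz"])).reshape(h,w,3)
def save(f,name): cv2.imwrite("pics/"+name+".png",f["frame"][...,::-1])
E
python3 - <<'E'
from h import *
for n in("scene","top"):
    f=grab_frame(n); save(f,n+"0"); np.savez(""+n+"0.npz",c=cloud(f),i=f["frame"])
    print(n,f["xyz"],f["orientation"],f["mtx"])
print(state())
E
```

```text
scene [1269.21236651  250.94343346  847.35188724] [-0.23316006  0.54202873  0.74713123 -0.30600028] [[368.08981235   0.         320.74346326]
 [  0.         368.08981235 198.40519961]
 [  0.           0.           1.        ]]
top [ 395.34320084   46.28991812 1228.4918794 ] [ 0.04448147 -0.69770357  0.7135373  -0.04577826] [[507.71186597   0.         323.49929097]
 [  0.         507.71186597 206.64725696]
 [  0.           0.           1.        ]]
{'clock': 0.1, 'joint_pos': array([-1.12999412e+00,  8.73899766e-02,  1.75209421e-01,  1.65981722e+00,
        2.90552573e-06,  1.57078982e+00]), 'qd': array([ 0.00080417, -0.00129205,  0.00143994,  0.00085783,  0.000238  ,
       -0.00148625]), 'joint_torque': array([ 3.90326131e-04, -5.21560514e+01,  4.65652907e+01,  1.60229841e-02,
        5.52224617e-05,  8.02276048e-06]), 'eef_pos': array([ 234.57872469, -497.23882252,  238.66024212]), 'eef_rot': array([-5.86510780e-04,  9.75808951e-01,  2.18624175e-01, -1.29911460e-04]), 'ft_force': array([ 0.18681012, -0.64125298, -0.83850629]), 'ft_torque': array([ 0.01076573, -0.02291779,  0.00661094]), 'grasp_force': 0.0, 'opening': 85.4287475859701}
```

View pics/top0.png

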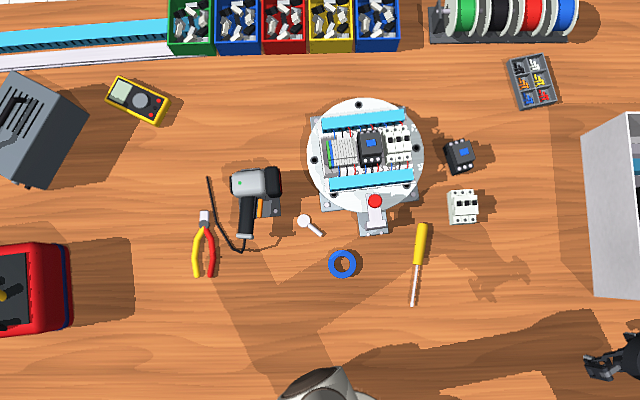

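View pics/scene0.png

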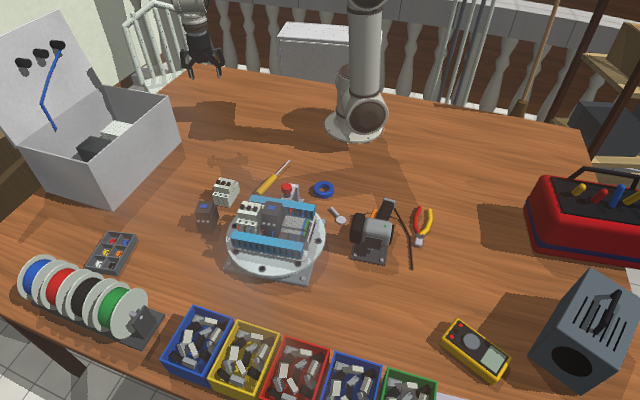

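The top view shows the scanner head near (255,183), its dark handle running down to (245,237) and the orange trigger at (260,208). The red knob is at (375,201) and the disc centre near (365,155). Next I measure these.

```bash
python3 - <<'E'
from h import *
z=np.load("top0.npz"); c=z["c"]; im=z["i"]
hsv=cv2.cvtColor(im,cv2.COLOR_RGB2HSV); H,S,V=[hsv[...,k].astype(int) for k in range(3)]
def box(u0,u1,v0,v1):
    m=np.zeros(H.shape,bool); m[v0:v1,u0:u1]=1; return m
m=box(362,388,190,212)&((H<6)|(H>174))&(S>150)&(V>100)
p=c[m]; print("knob",m.sum(),np.median(p,0),p.min(0),p.max(0))
t=p[p[:,2]>np.percentile(p[:,2],40)];print((t.min(0)+t.max(0))/2)
m=box(235,275,190,245)&(c[...,2]>86)&(c[...,2]<104)&(V<90)
p=c[m]; print("handle",m.sum(),p.min(0),p.max(0),np.median(p,0))
r=cv2.minAreaRect(p[:,:2].astype(np.float32)); print(r, cv2.boxPoints(r))
m=box(248,275,195,222)&(H>5)&(H<20)&(S>180)&(c[...,2]>70)
p=c[m]; print("trig",m.sum(),p.min(0),p.max(0),np.median(p,0)); print(cv2.boxPoints(cv2.minAreaRect(p[:,:2].astype(np.float32))))
# disc outline: points at z~52
m=box(290,435,85,225)&(abs(c[...,2]-52)<4)
h=cv2.convexHull(c[m][:,:2].astype(np.float32)); print("disc",cv2.minEnclosingCircle(h), cv2.fitEllipse(h))
for n,b in dict(driver=(400,435,220,310),tape=(325,360,245,282),key=(294,328,210,240),breaker=(443,485,185,228),cont=(440,480,135,175)).items():
    m=box(*b)&(c[...,2]>6); p=c[m]; print(n,p.min(0).round(),p.max(0).round())
big=cv2.resize(im[150:260,190:400,::-1],None,fx=3.8,fy=3.8,interpolation=cv2.INTER_CUBIC); cv2.imwrite("pics/crop1.png",big)
E
```

```text
knob 150 [547.25003273 -68.88067046 125.05008833] [534.58001065 -84.60801454 108.01826542] [563.02051396 -55.59219438 131.93237592]
[548.96527521 -70.36076217 128.26047173]
handle 568 [476.09805794 153.0287322   86.0357151 ] [572.78591844 236.72028975 103.33552578] [528.35218795 215.11650078  94.24768363]
((537.1470947265625, 208.48423767089844), (65.54777526855469, 112.24898529052734), 61.7154541015625) [[472.19363 206.21802]
 [571.0407  153.02875]
 [602.1006  210.75046]
 [503.25348 263.93973]]
trig 84 [521.46685432 181.92214576  74.89281142] [564.88935314 193.36586261  94.83167597] [542.23094207 186.83585268  88.52871628]
[[520.8291  185.1802 ]
 [564.25415 180.49493]
 [565.3285  190.45206]
 [521.90344 195.13733]]
disc ((656.7612915039062, -57.06705093383789), 153.29205322265625) ((667.8755493164062, -58.68749237060547), (276.1476745605469, 288.49578857421875), 84.48070526123047)
driver [ 310. -222.    6.] [ 515.   46. 1228.]
tape [379. -38.   6.] [ 453.   46. 1228.]
key [395.  34.   6.] [ 545.  115. 1228.]
breaker [ 395. -348.    6.] [ 599.   46. 1228.]
cont [ 395. -344.    6.] [ 722.   46. 1228.]
```

View pics/crop1.png

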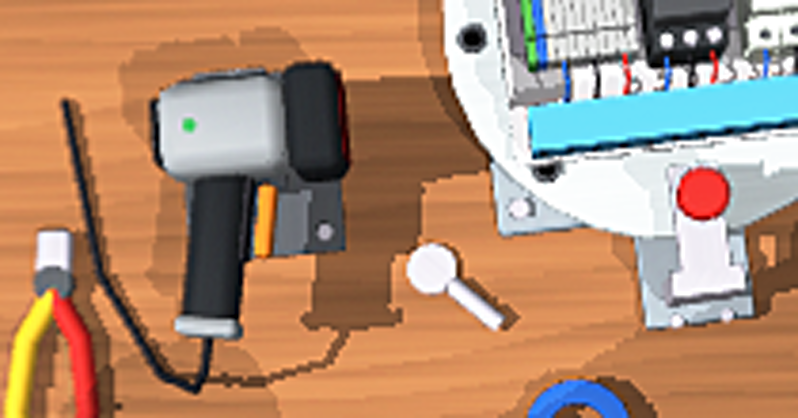

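```bash
cat >> h.py <<'E'
def cast(f,uv,z):
    n=cv2.undistortPoints(np.array(uv,float).reshape(-1,1,2),np.array(f["mtx"]),np.array(f["distortion"])).reshape(-1,2)
    d=q2R(f["orientation"]).apply(np.c_[n,np.ones(len(n))]); o=np.array(f["xyz"])
    return o+d*((z-o[2])/d[:,2])[:,None]
def red(f,b=(0,640,0,400)):
    hsv=cv2.cvtColor(f["frame"],cv2.COLOR_RGB2HSV); m=(((hsv[...,0]<6)|(hsv[...,0]>174))&(hsv[...,1]>150)&(hsv[...,2]>100)).astype(np.uint8)
    k=np.zeros_like(m); k[b[2]:b[3],b[0]:b[1]]=1; return m*k
E
python3 - <<'E'
from h import *
f=grab_frame("top")
cr=lambda L:[((u+.5)/3.8-.5+190,(v+.5)/3.8-.5+150) for u,v in L]
print("handle top edges L/R",cast(f,cr([(192,195),(245,195),(184,315),(238,315),(207,335)]),95).round(1))
print("trig R edge z71, L edge z89, ends",cast(f,cr([(275,190),(271,255)]),71).round(1),cast(f,cr([(258,190),(256,255),(266,184),(263,258)]),89).round(1))
m=red(f,(362,388,190,212)); 
(u,v),r=cv2.minEnclosingCircle(cv2.findNonZero(m)); print("knob",u,v,r,cast(f,[(u,v)],118).round(1))
M=cv2.moments(m,True); print(cast(f,[(M['m10']/M['m00'],M['m01']/M['m00'])],122).round(1))
s=state(); print(s["eef_pos"],q2R(s["eef_rot"]).as_matrix().round(3))
g=grab_frame("wrist"); Rt=q2R(s["eef_rot"]); print("cam in tool",Rt.inv().apply(np.array(g["xyz"])-s["eef_pos"]),(Rt.inv()*q2R(g["orientation"])).as_matrix().round(2),g["mtx"][0])
E
```

```text
handle top edges L/R [[558.1 230.4  95. ]
 [557.4 198.8  95. ]
 [486.7 235.3  95. ]
 [486.1 203.4  95. ]
 [474.6 221.7  95. ]]
trig R edge z71, L edge z89, ends [[563.4 183.8  71. ]
 [523.8 186.5  71. ]] [[561.1 191.8  89. ]
 [522.  193.3  89. ]
 [564.6 187.   89. ]
 [520.2 189.1  89. ]]
knob 374.60205078125 200.7653045654297 6.9701008796691895 [[548.5 -70.6 118. ]]
[[548.1 -70.  122. ]]
[ 234.57971025 -497.26546627  238.7590468 ] [[ 0.904  0.427 -0.   ]
 [ 0.427 -0.904  0.001]
 [-0.    -0.001 -1.   ]]
cam in tool [  74.89450228    0.40431213 -133.22880605] [[-0.   -0.96 -0.29]
 [ 1.   -0.   -0.  ]
 [ 0.   -0.29  0.96]] [323.51224672   0.         317.81181584]
```

>>> jog_arm(
  series=[
    [[0.1,0.4,0],[0,0,0.04],1],
    [[0.2,0.8,0],[0,0,0.08],1],
    [[0.3,1,0],[0,0,0.12],1],
    [[0.4,1,0],[0,0,0.16],1],
    [[0.4,1,0],[0,0,0.2],1],
  ],
)

```text
clock: 0.7
eef_pos: [275.6, -396.7, 239.4]
eef_rot: [0.0, 0.859, 0.512, 0.0]
ft_force: [-1.1, -0.3, -0.5]
opening: 85.7
grasp_force: 0.0
```

```bash
python3 -c "
from h import *
s=state();print(s['joint_pos'],s['eef_pos'],q2R(s['eef_rot']).as_matrix().round(3)[:,1])"
```

```text
[-9.63764042e-01 -7.33378133e-02  1.49423828e-02  1.65853522e+00
  1.60581885e-04  1.10186436e+00] [ 275.58015464 -396.71965262  239.37055156] [ 0.88  -0.475  0.001]
```

>>> jog_arm(
  series=[
    [[0.1,0.3,0],[0,0,0.04],1],
    [[0.2,0.6,0],[0,0,0.08],1],
    [[0.3,0.8,0],[0,0,0.12],1],
    [[0.4,0.9,0],[0,0,0.16],1],
    [[0.5,1,0],[0,0,0.2],1],
  ],
)

```text
clock: 1.2
eef_pos: [325.0, -296.6, 239.4]
eef_rot: [0.0, 0.659, 0.752, -0.0]
ft_force: [0.6, 0.4, 0.0]
opening: 85.4
grasp_force: 0.0
```

>>> jog_arm(
  series=[
    [[0.1,0.3,0],[0,0,0.04],1],
    [[0.2,0.6,0],[0,0,0.08],1],
    [[0.3,0.8,0],[0,0,0.12],1],
    [[0.4,0.9,0],[0,0,0.16],1],
    [[0.5,1,0],[0,0,0.2],1],
  ],
)

```text
clock: 1.7
eef_pos: [375.0, -196.6, 239.3]
eef_rot: [0.0, 0.394, 0.919, -0.0]
ft_force: [-0.5, -0.4, -0.1]
opening: 85.6
grasp_force: 0.0
```

>>> jog_arm(
  series=[
    [[0.1,0.3,0],[0,0,0.04],1],
    [[0.2,0.6,0],[0,0,0.08],1],
    [[0.3,0.8,0],[0,0,0.12],1],
    [[0.4,0.9,0],[0,0,0.16],1],
    [[0.5,1,0],[0,0,0.2],1],
  ],
)

```text
clock: 2.2
eef_pos: [425.0, -96.6, 239.3]
eef_rot: [0.0, 0.091, 0.996, -0.0]
ft_force: [1.2, 0.3, -0.2]
opening: 85.2
grasp_force: 0.0
```

>>> jog_arm(
  series=[
    [[0.2,0.4,0],[0,0,0.02],1],
    [[0.35,0.8,0],[0,0,0.036],1],
    [[0.5,1,0],[0,0,0.036],1],
  ],
)

```text
clock: 2.5
eef_pos: [475.0, 5.0, 239.2]
eef_rot: [-0.0, 0.036, 0.999, 0.0]
ft_force: [0.3, -1.0, 0.8]
opening: 85.4
grasp_force: 0.0
```

>>> jog_arm(
  series=[
    [[0.2,0.4,0],[0,0,0],1],
    [[0.3,0.8,0],[0,0,0],1],
    [[0.4,1,0],[0,0,0],1],
  ],
)

```text
clock: 2.8
eef_pos: [514.9, 105.2, 238.8]
eef_rot: [-0.0, 0.036, 0.999, 0.0]
ft_force: [0.3, -0.4, -1.0]
opening: 85.4
grasp_force: 0.0
```

>>> jog_arm(
  series=[
    [[0.1,0.4,0],[0,0,0],1],
    [[0.2,0.8,0],[0,0,0],1],
    [[0.2,1,0],[0,0,0],1],
    [[0.2,1,0],[0,0,0],1],
    [[0.2,1,0],[0,0,0],1],
  ],
)

```text
clock: 3.3
eef_pos: [534.5, 202.6, 239.0]
eef_rot: [-0.0, 0.037, 0.999, -0.0]
ft_force: [-0.2, -0.0, 0.9]
opening: 85.7
grasp_force: 0.0
```

```bash
python3 -c "
from h import *
s=state();print(s['clock'],s['joint_pos'],s['eef_pos'],q2R(s['eef_rot']).as_matrix().round(3)[:,1])
f=grab_frame('wrist');save(f,'w1');np.savez('w1.npz',c=cloud(f),i=f['frame'])"
```

```text
3.3 [ 3.62389239e-01  1.40239649e-01  2.33601347e-01  1.66490692e+00
 -2.57102015e-04  4.35875425e-01] [534.48384462 202.56432977 238.98430449] [ 0.073  0.997 -0.001]
```

View pics/w1.png

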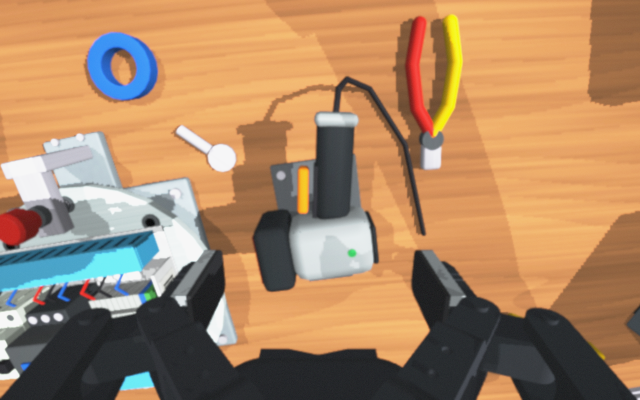

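The wrist view shows the handle at about u 317–354, v 115–215, and the trigger at u 297–310, v 168–214.

```bash
python3 - <<'E'
from h import *
f=grab_frame("wrist"); hsv=cv2.cvtColor(f["frame"],cv2.COLOR_RGB2HSV); H,S,V=[hsv[...,k].astype(int) for k in range(3)]
m=((H>8)&(H<22)&(S>200)&(V>150)).astype(np.uint8); k=np.zeros_like(m); k[160:222,290:316]=1; m*=k
r=cv2.minAreaRect(cv2.findNonZero(m)); print(m.sum()); print(cast(f,cv2.boxPoints(r),89).round(1))
g=V<75
for v in (135,150,165,180,195):
    u=np.flatnonzero(g[v,311:362])+311; P=cast(f,[(u.min()-.5,v),(u.max()+.5,v)],95)  # handle widest at mid? compare 80 too
    Q=cast(f,[(u.min()-.5,v),(u.max()+.5,v)],85); print(v,u.min(),u.max(),P.round(1)[:,:2].tolist(),Q.round(1)[:,:2].tolist())
print("end cap",cast(f,[(336,112)],92).round(1))
E
```

```text
154
[[520.9 185.8  89. ]
 [521.5 193.8  89. ]
 [563.3 190.3  89. ]
 [562.6 181.9  89. ]]
135 318 353 [[493.0, 204.5], [495.3, 235.1]] [[494.2, 204.4], [496.6, 236.1]]
150 318 352 [[505.9, 203.5], [508.1, 233.6]] [[507.5, 203.4], [509.9, 234.6]]
165 315 351 [[518.8, 199.9], [521.3, 232.2]] [[521.0, 199.6], [523.5, 233.1]]
180 315 351 [[532.3, 198.8], [534.8, 231.6]] [[535.0, 198.5], [537.5, 232.4]]
195 314 350 [[546.2, 196.9], [548.7, 230.0]] [[549.3, 196.5], [551.9, 230.9]]
end cap [[475.3 221.5  92. ]]
```

>>> jog_arm(
  series=[
    [[0,0.08,-0.2],[0,0,-0.005],1],
    [[0,0.08,-0.5],[0,0,-0.005],1],
    [[0,0.08,-0.8],[0,0,-0.005],1],
    [[0,0.08,-1],[0,0,-0.005],1],
  ],
)

```text
clock: 3.8
eef_pos: [534.1, 209.1, 137.4]
eef_rot: [-0.001, 0.046, 0.999, -0.0]
ft_force: [0.4, 0.6, -0.3]
opening: 85.3
grasp_force: 0.0
```

>>> jog_arm(
  series=[
    [[0,0,-0.2],[0,0,0],1],
    [[0,0,-0.4],[0,0,0],1],
    [[0,0,-0.6],[0,0,0],1],
    [[0,0,-0.72],[0,0,0],1],
    [[0,0,-0.72],[0,0,0],1],
  ],
)

```text
clock: 4.3
eef_pos: [533.9, 209.4, 65.9]
eef_rot: [-0.001, 0.046, 0.999, -0.001]
ft_force: [0.2, -0.1, -0.8]
opening: 85.4
grasp_force: 0.0
```

>>> jog_arm(
  series=[
    [[0,0,0],[0,0,0],0.7],
    [[0,0,0],[0,0,0],0.65],
    [[0,0,0],[0,0,0],0.62],
    [[0,0,0],[0,0,0],0.62],
  ],
)

```text
clock: 4.7
eef_pos: [535.1, 210.4, 68.2]
eef_rot: [0.001, 0.045, 0.999, -0.0]
ft_force: [-0.6, -3.5, 2.1]
opening: 52.8
grasp_force: 1.5
```

```bash
python3 -c "
from h import *
f=grab_frame('wrist');save(f,'w2')"
```

```text
(no output)
```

View pics/w2.png

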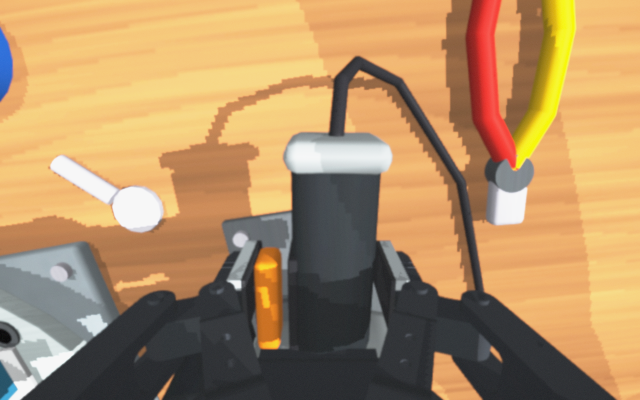

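The left pad tip touches the trigger at (258,250) and the right pad is a few pixels off the handle at (380,245). The alignment is good, so I squeeze.

>>> jog_arm(
  series=[
    [[0,0.015,0],[0,0,0],0.57],
    [[0,0.015,0],[0,0,0],0.54],
    [[0,0.015,0],[0,0,0],0.51],
    [[0,0.015,0],[0,0,0],0.49],
    [[0,0.015,0],[0,0,0],0.49],
  ],
)

```text
clock: 5.25
eef_pos: [534.3, 211.8, 67.9]
eef_rot: [-0.0, 0.046, 0.999, -0.0]
ft_force: [-4.7, -2.4, 7.1]
opening: 43.5
grasp_force: 59.4
```

>>> jog_arm(
  series=[
    [[0,0,0],[0,0,0],0.46],
    [[0,0,0],[0,0,0],0.44],
    [[0,0,0],[0,0,0],0.44],
    [[0,0,0],[0,0,0],0.44],
  ],
)

```text
clock: 5.65
eef_pos: [534.3, 211.8, 68.0]
eef_rot: [-0.0, 0.046, 0.999, -0.0]
ft_force: [-3.8, -2.0, 6.8]
opening: 43.1
grasp_force: 59.8
```

```bash
python3 -c "
from h import *
f=grab_frame('wrist');save(f,'w3')
s=state();print(s['opening'],s['grasp_force'],s['ft_force'],s['eef_pos'])"
```

```text
42.634151125720265 59.76821556687355 [-4.44391263 -2.25222748  7.64236932] [534.25171325 211.82457506  67.9386919 ]
```

View pics/w3.png

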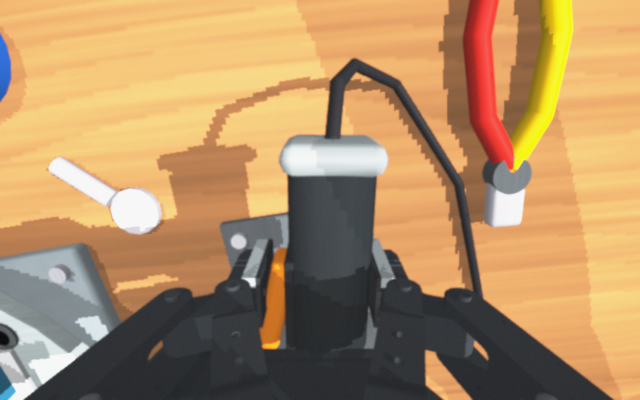

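The trigger is fully squeezed: opening is about 43 mm, pads at 60 N, and the orange trigger is flush against the handle near (275,300). Release and rise.

>>> jog_arm(
  series=[
    [[0,-0.015,0],[0,0,0],0.7],
    [[0,-0.015,0],[0,0,0],0.9],
    [[0,-0.015,0],[0,0,0],1],
    [[0,-0.015,0],[0,0,0],1],
    [[0,-0.015,0],[0,0,0],1],
  ],
)

```text
clock: 6.2
eef_pos: [534.7, 210.7, 67.3]
eef_rot: [0.0, 0.045, 0.999, 0.0]
ft_force: [-0.4, -0.1, -0.5]
opening: 85.6
grasp_force: 0.0
```

>>> jog_arm(
  series=[
    [[0,0,0.2],[0,0,0],1],
    [[0,0,0.5],[0,0,0],1],
    [[0,0,0.8],[0,0,0],1],
    [[0,0,1],[0,0,0],1],
  ],
)

```text
clock: 6.6
eef_pos: [535.0, 210.8, 169.6]
eef_rot: [0.001, 0.045, 0.999, 0.0]
ft_force: [1.4, -0.4, 0.5]
opening: 85.5
grasp_force: 0.0
```

>>> jog_arm(
  series=[
    [[0,0,0.4],[0,0,0],1],
    [[0,0,0.7],[0,0,0],1],
    [[0,0,0.7],[0,0,0],1],
  ],
)

```text
clock: 6.9
eef_pos: [535.8, 211.2, 242.0]
eef_rot: [0.003, 0.045, 0.999, 0.001]
ft_force: [0.6, -0.4, 0.2]
opening: 85.5
grasp_force: 0.0
```

```bash
python3 - <<'E'
from h import *
f=grab_frame("wrist"); save(f,"w4"); hsv=cv2.cvtColor(f["frame"],cv2.COLOR_RGB2HSV); H,S,V=[hsv[...,k].astype(int) for k in range(3)]
m=((H>8)&(H<22)&(S>200)&(V>150)).astype(np.uint8); k=np.zeros_like(m); k[155:225,280:318]=1; m*=k
print(m.sum(),cast(f,cv2.boxPoints(cv2.minAreaRect(cv2.findNonZero(m))),89).round(1)); s=state(); print(s["eef_pos"],s["opening"])
E
```

```text
169 [[520.8 186.6  89. ]
 [521.6 194.6  89. ]
 [563.6 190.   89. ]
 [562.8 181.6  89. ]]
[535.4503201  210.94250234 239.48131171] 85.51043395836095
```

>>> jog_arm(
  series=[
    [[0.02,-0.3,0],[0,0,0.03],1],
    [[0.05,-0.6,0],[0,0,0.055],1],
    [[0.07,-0.9,0],[0,0,0.055],1],
    [[0.07,-1,0],[0,0,0.055],1],
  ],
)

```text
clock: 7.35
eef_pos: [541.4, 108.5, 236.0]
eef_rot: [-0.001, -0.04, 0.999, -0.0]
ft_force: [0.7, 0.2, -0.2]
opening: 85.3
grasp_force: 0.0
```

>>> jog_arm(
  series=[
    [[0.02,-0.4,0],[0,0,0],1],
    [[0.05,-0.8,0],[0,0,0],1],
    [[0.07,-1,0],[0,0,0],1],
  ],
)

```text
clock: 7.65
eef_pos: [548.4, 8.7, 236.3]
eef_rot: [-0.001, -0.041, 0.999, -0.0]
ft_force: [0.7, 0.1, -0.7]
opening: 85.4
grasp_force: 0.0
```

>>> jog_arm(
  series=[
    [[0,-0.4,0],[0,0,0],1],
    [[0,-0.8,0],[0,0,0],1],
    [[0,-0.8,0],[0,0,0],1],
    [[0,-0.8,0],[0,0,0],1],
  ],
)

```text
clock: 8.05
eef_pos: [548.5, -69.7, 236.4]
eef_rot: [-0.001, -0.04, 0.999, 0.0]
ft_force: [0.2, 0.0, -0.1]
opening: 85.2
grasp_force: 0.0
```

```bash
python3 - <<'E'
from h import *
f=grab_frame("wrist"); save(f,"w5"); m=red(f)
n,l,st,ce=cv2.connectedComponentsWithStats(m)
for i in range(1,n):
    if st[i,4]>60: print(st[i],ce[i],cast(f,[ce[i]],118).round(1))
s=state(); print(s["clock"],s["eef_pos"],q2R(s["eef_rot"]).as_matrix().round(3)[:,1],s["joint_pos"])
E
```

```text
[ 298  173   36   38 1067] [315.69915651 191.46954077] [[549.3 -71.6 118. ]]
[296 259   5  19  72] [298.18055556 268.54166667] [[621.1 -81.5 118. ]]
8.1 [548.56408925 -68.98588873 236.54263248] [-0.082  0.997  0.001] [-1.25302240e-01  9.39399662e-02  1.78122785e-01  1.65604427e+00
  4.02697950e-04 -2.07480420e-01]
```

View pics/w5.png

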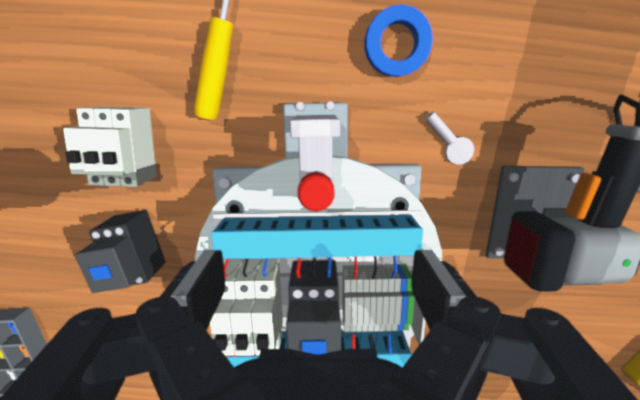

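The knob is at (316,191), giving (549,-71), which matches the top view. The panel edge is square to the gripper. I descend and grip.

>>> jog_arm(
  series=[
    [[0,-0.016,-0.2],[0,0,0],1],
    [[0,-0.016,-0.4],[0,0,0],1],
    [[0,-0.016,-0.6],[0,0,0],0.9],
    [[0,-0.016,-0.8],[0,0,0],0.8],
    [[0,-0.016,-0.8],[0,0,0],0.8],
  ],
)

```text
clock: 8.6
eef_pos: [547.5, -69.4, 154.4]
eef_rot: [-0.002, -0.042, 0.999, 0.001]
ft_force: [-1.2, 0.6, 0.5]
opening: 68.6
grasp_force: 0.0
```

>>> jog_arm(
  series=[
    [[0,0,-0.15],[0,0,0],0.8],
    [[0,0,-0.3],[0,0,0],0.8],
    [[0,0,-0.45],[0,0,0],0.8],
    [[0,0,-0.55],[0,0,0],0.8],
    [[0,0,-0.55],[0,0,0],0.7],
  ],
)

```text
clock: 9.1
eef_pos: [547.8, -70.9, 100.4]
eef_rot: [-0.001, -0.041, 0.999, 0.0]
ft_force: [0.0, -0.4, -0.7]
opening: 59.9
grasp_force: 0.0
```

>>> jog_arm(
  series=[
    [[0,0,0],[0,0,0],0.6],
    [[0,0,0],[0,0,0],0.5],
    [[0,0,0],[0,0,0],0.44],
    [[0,0,0],[0,0,0],0.41],
    [[0,0,0],[0,0,0],0.41],
  ],
)

```text
clock: 9.6
eef_pos: [548.8, -71.1, 102.6]
eef_rot: [0.0, -0.041, 0.999, -0.0]
ft_force: [0.6, 0.4, -0.0]
opening: 35.0
grasp_force: 0.0
```

```bash
python3 -c "
from h import *
f=grab_frame('wrist');save(f,'w6')"
```

```text
(no output)
```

View pics/w6.png

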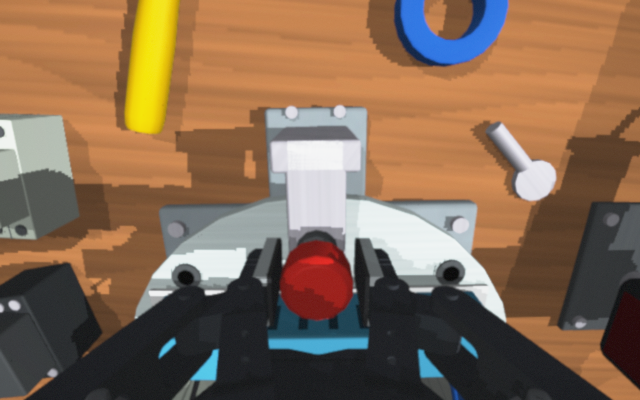

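The knob at (316,280) sits centred between the pads, whose edges are at u 280 and 356. Grip, then lift.

>>> jog_arm(
  series=[
    [[0,-0.005,0],[0,0,0],0.35],
    [[0,-0.005,0],[0,0,0],0.25],
    [[0,-0.005,0],[0,0,0],0.2],
    [[0,-0.005,0],[0,0,0],0.2],
    [[0,-0.005,0],[0,0,0],0.2],
  ],
)

```text
clock: 10.15
eef_pos: [548.8, -71.7, 102.8]
eef_rot: [0.0, -0.041, 0.999, -0.0]
ft_force: [-1.2, -1.0, 5.3]
opening: 28.9
grasp_force: 59.0
```

>>> jog_arm(
  series=[
    [[0,0,0.02],[0,0,0],0.2],
    [[0,0,0.04],[0,0,0],0.2],
    [[0,0,0.06],[0,0,0],0.2],
    [[0,0,0.08],[0,0,0],0.2],
    [[0,0,0.08],[0,0,0],0.2],
  ],
)

```text
clock: 10.65
eef_pos: [548.7, -71.7, 109.7]
eef_rot: [-0.0, -0.041, 0.999, -0.0]
ft_force: [4.9, -3.3, -8.6]
opening: 28.7
grasp_force: 59.7
```

>>> jog_arm(
  series=[
    [[0,0,0.02],[0,0,0],0.2],
    [[0,0,0.04],[0,0,0],0.2],
    [[0,0,0.06],[0,0,0],0.2],
    [[0,0,0.07],[0,0,0],0.2],
    [[0,0,0.07],[0,0,0],0.2],
  ],
)

```text
clock: 11.15
eef_pos: [548.7, -71.7, 116.3]
eef_rot: [-0.0, -0.041, 0.999, -0.0]
ft_force: [5.3, -3.5, -10.8]
opening: 28.9
grasp_force: 59.9
```

>>> jog_arm(
  series=[
    [[0,0,0.01],[0,0,0],0.2],
    [[0,0,0.01],[0,0,0],0.2],
    [[0,0,0.02],[0,0,0],0.2],
    [[0,0,0.02],[0,0,0],0.2],
  ],
)

```text
clock: 11.55
eef_pos: [548.7, -71.7, 118.1]
eef_rot: [-0.001, -0.041, 0.999, -0.0]
ft_force: [5.4, -3.4, -12.4]
opening: 29.1
grasp_force: 59.9
```

>>> jog_arm(
  series=[
    [[0,0,0.01],[0,0,0],0.2],
    [[0,0,0.01],[0,0,0],0.2],
    [[0,0,0.01],[0,0,0],0.2],
  ],
)

```text
clock: 11.85
eef_pos: [548.7, -71.6, 119.0]
eef_rot: [-0.001, -0.041, 0.999, -0.0]
ft_force: [6.1, -2.8, -12.1]
opening: 28.6
grasp_force: 61.2
```

>>> jog_arm(
  series=[
    [[0,0,0.01],[0,0,0],0.2],
    [[0,0,0.01],[0,0,0],0.2],
    [[0,0,0.01],[0,0,0],0.2],
  ],
)

```text
clock: 12.15
eef_pos: [548.6, -71.6, 119.0]
eef_rot: [-0.001, -0.041, 0.999, 0.0]
ft_force: [8.7, -3.0, -18.8]
opening: 28.7
grasp_force: 61.3
```

The stop is reached: the TCP stays at 119.0 while the force rises. I check the state with the camera.

```bash
python3 -c "
from h import *
f=grab_frame('scene');save(f,'s7')
w=grab_frame('wrist');save(w,'w7')
i=np.hstack([cv2.resize(f['frame'][130:300,190:440],None,fx=1.6,fy=1.6),cv2.resize(w['frame'],(400,272))]);cv2.imwrite('pics/c7.png',i[...,::-1])
s=state();print(s['eef_pos'],s['opening'],s['grasp_force'],s['ft_force'])"
```

```text
[548.60110423 -71.62647109 119.0099096 ] 29.009969066305057 61.316976888338104 [  8.72864226  -3.2794881  -18.09711886]
```

View pics/c7.png

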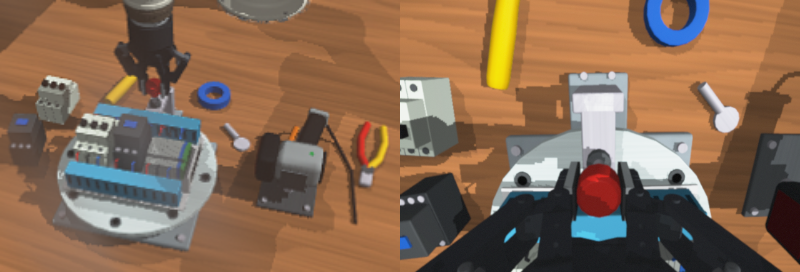

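The knob is held up between the pads at (598,190), with the plunger stem showing at (598,158). The panel and loose parts are unmoved and the trigger is out. I hand the job in.

```bash
python3 -c "
from bench import *
print(finish_job())"
```

```text
the job is handed in; nothing more can be done
None
```

I squeezed the scanner trigger fully in, let it spring out and let go, then pulled the red knob about 16 mm up to its stop and held it there at hand-in, with the panel not turned and the loose tools and parts left where they were.

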